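# Hang the jar carrier on the display stand's free hook

## Task

First turn the revolving display stand so that its one empty hook points to the front, over the wooden tongue of the stand's foot. Then hang the loose carrier with the round jar, the one standing on the counter, by its wire bail on that hook and let go, so that it hangs freely and at rest with the hook still at the front. Leave the similar carrier with the square tin standing where it is.

Things in the scene. Friction and masses are not known exactly. Their poses are not given: they have to be found in the camera images.
- jar_carrier: Round glass jar on a 66 x 72 mm wooden base under a 6 mm wire bail, 0.26 kg. Origin: centre of underside, z up. Bail in its y-z plane: legs at y +-34 mm to z 105, sloping to a peak at z 128 mm (wire centre); open window from z 64 up, through which a hook passes along x, either way. Grip block of wood on the peak: 24 (x) by 26 mm (y), z 128 to 172. The one to hang.
- tin_carrier: Square metal tin on a 66 x 72 mm wooden base under a 6 mm wire bail, 0.26 kg. Origin: centre of underside, z up. Bail in its y-z plane: legs at y +-34 mm to z 105, sloping to a peak at z 128 mm (wire centre); open window from z 64 up, through which a hook passes along x, either way. Grip block of wood on the peak: 24 (x) by 26 mm (y), z 128 to 172. Leave it.
- stand: Fixed wooden foot, 160 mm across, 16 thick. Origin: centre of underside, on the turning axis. Its 30 mm wide tongue, out to 125 mm, points along its -x: the front (roughly to the robot). On a post turns a hub (top ball to z 205 mm) with 4 hook rods at 90 degrees: 3 hold carriers fastened on (z 49 to 221, 77 to 143 mm from the axis, 36 mm either side of the rod), 1 is empty.
- free_hook (a point): Point on the empty rod's centre line, 110 mm from the axis, z 170 mm; turns with the hub. Its -x points outward. Rod level, 8 mm thick, to 143 mm from the axis; then the tip turns up, ending at 150 mm, 22 mm above the centre line. Starts 40 to 90 degrees anticlockwise (from above) of the front. The hub turns both ways without stops, needs about 2-3 N at 90 mm, stays where left.

How it is judged:
By the outcome, as a careful person would: the job done as asked, in the order asked, and still so for the second after the job is handed in, with the robot touching nothing.
It also fails if it takes over 61 s, if anything falls off the work surface, if the arm or the gripper's body presses on something with over 40 N, if the wrist force passes 120 N, or if a joint passes its speed limit or range.

## Robot

A 7-joint arm with a two-finger parallel gripper is mounted at the origin on the work surface. World frame = base frame: x ahead of the robot, y to its left, z up, the work surface at z = 0. Lengths are in m, angles in rad, forces in N, time in s.
With the tool pointing down it reaches from about 0.4 to 0.85 m from the base axis. Payload 10.4 kg.
Tool frame: the origin (TCP) lies midway between the tips of the shut fingers; the grasp point (between the pads) lies 19 mm behind it (manip.hold_point_z is the distance from the TCP to the grasp point, in m); z points along the fingers, y is the line along which they close (so a half turn about z gives the same grasp; the last joint's range is limited). The gripper opens to 85 mm and grips with 20 to 120 N. Pads are 22 mm wide; open, the fingers measure 114 mm over their backs; the gripper's body (76 mm by 85 mm) begins 54 mm behind the grasp point. The pads swing forward as they close: fully open they stand 13 mm farther back than shut.
Start: joints at [-0.023, 0.332, -0.065, 1.46, 0.022, 1.35, -0.088], TCP at [0.625, 0, 0.231] pointing down, gripper open.
Joint ranges: [-2.6, 2.6], [-0.5, 2.12], [-1.47, 1.34], [0.16, 2.42], [-1.27, 4.41], [0.06, 2.06], [-2.6, 2.6]. Speed limits (rad/s): [2.22, 2.22, 2.79, 2.79, 3.14, 3.14, 3.14].

## Interface

Orientations are given as a unit quaternion [x, y, z, w].
In Python, from workcell import manip, eyes, job gives the robot as it stands.
- The arm moves only by the shell command python3 -m crank 'ROWS' [FORCE]. ROWS is JSON, a list that holds one entry, the list of rows, each a list of 7 numbers: the finger opening in cm, from 0 to 8.54, then the shift along the world's x, y, z in cm, then the turn, a rotation vector about the world's x, y, z in degrees. In form: [[[hand, x, y, z, ax, ay, az], ...]]. A call has 1 to 20 rows; each row shifts and turns the commanded pose from where the row before left it; what a row does not reach is not made up. A row lasts 1/8 s, in which the tool goes at most 62.5 mm and 10.7 degrees, less where a joint would pass 70% of its speed; a pose out of reach is approached as far as the arm can. A call with a gripper value outside its range is refused whole. The fingers move at their own pace and stop on an object; FORCE is the grip in N (left out, the last holds). Time passes only in rows, so rows that do not move let the fingers close. It gives the time, the measured TCP pose, the force, the opening and the grip force at its end, in the units of the state.
- manip.get_obs(): the state, without advancing time (a new reading comes with each control period).
- eyes.camera(name): name is "scene" or "side" or "wrist"; returns (picture, depth): 480x640x3 uint8, red, green, blue; 480x640 float32, m along the optical axis (not along the pixel's ray), 0 where there is no reading.
- eyes.camera_params(name): a dict with "fx", "fy", "cx", "cy" (pixels), "world_from_camera" (4x4, takes a point from camera to world coordinates); the wrist camera has in their place "hand_eye" (4x4, takes a point from camera to tool coordinates, whose origin is the TCP and whose axes are the flange's). Camera axes: x right, y down, z forward; pixel columns grow to the right and rows downward; lengths in m; the calibration is good to about 2 mm. A picture is of the moment at which its call begins: read the wrist's pose just before it. camera_params takes no time and is no camera call.
- job.hand_in(): hands the job in; it is judged then, once.
The state is a dict: "clock": time; "joint_pos": joint angles; "joint_velocities": joint speeds; "tau": joint torques, N m; "position": TCP position; "ee_rot": TCP orientation; "ft_force": force on the tool from outside, world axes, zero at the start; "torque": the same for the moment, N m; "grip_width": opening from 0.0 (shut) to 1.0 (fully open); "grasp_force": force on a finger pad.
Only numpy, scipy, OpenCV 4.12 (cv2) and the standard library are available. Lean on these libraries where they do the work, as an engineer would, in place of code of your own. Each camera call takes 0.05 s, during which the arm holds its last target. There are 200 camera calls.

## Working session

There is one attempt and no reset: what is moved stays moved. The work goes in short steps, Python scripts to look and compute and a shell command to move; the robot and the scene stay as the last step left them, time stands still between calls to the robot, and variables do not carry over. Pictures are saved under pics/ and viewed, at most 10 in all, crops included, and the job is handed in when it is done.

```bash
mkdir -p pics; ls; cat > h.py <<'E'
import numpy as np,cv2
from workcell import manip,eyes,job
def snap(n):
    p,d=eyes.camera(n); P=eyes.camera_params(n); return p,d,P
def pts(d,P,T):
    v,u=np.mgrid[:480,:640]
    c=np.stack([(u-P['cx'])/P['fx']*d,(v-P['cy'])/P['fy']*d,d,np.ones_like(d)],-1)
    return c@np.asarray(T).T
E
python3 - <<'E'
from h import *
o=manip.get_obs();print(o['clock'],o['position'],o['ee_rot'],o['ft_force'],manip.hold_point_z)
ims=[]
for n in('scene','side'):
    p,d,P=snap(n);print(n,np.round(P['world_from_camera'],3).tolist(),P['fx'],P['cx'],P['cy'])
    np.savez(f'{n}0.npz',p=p,d=d)
    cv2.imwrite(f'pics/{n}0.png',p[:,:,::-1])
E
```

```text
pics
0.0 [6.24625034e-01 1.03122686e-05 2.30515051e-01] [ 7.07079883e-01  7.07133323e-01 -5.27762773e-04 -4.73850901e-04] [ 0.22411499 -0.44653387  0.83581375] 0.0187
scene [[0.095, 0.615, -0.783, 1.325], [0.995, -0.069, 0.066, -0.076], [-0.013, -0.786, -0.618, 0.754], [0.0, 0.0, 0.0, 1.0]] 594.2977748854045 312.223765151045 240.62158975152536
side [[-0.982, -0.089, 0.168, 0.332], [-0.189, 0.566, -0.803, 0.777], [-0.023, -0.82, -0.572, 0.676], [0.0, 0.0, 0.0, 1.0]] 530.2670025285448 315.00223765893736 234.78071464098673
```

View pics/scene0.png

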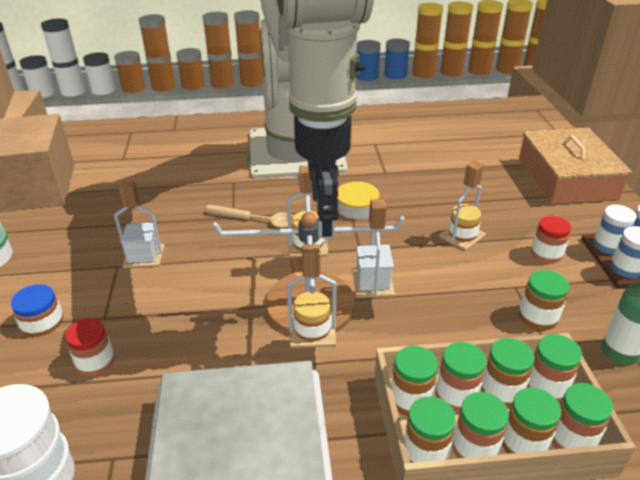

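View pics/side0.png

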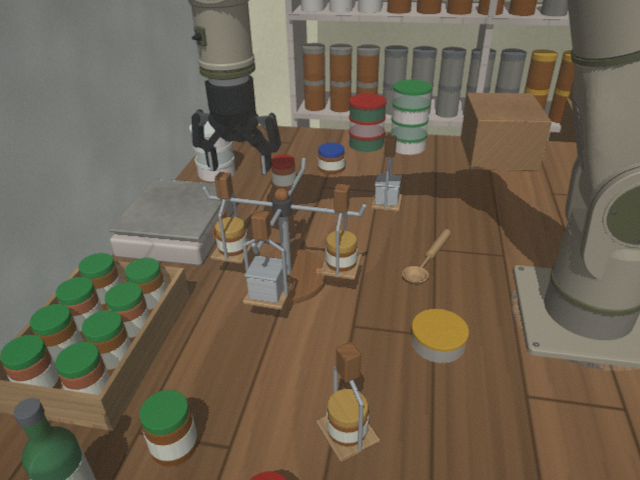

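The scene view (from +x looking back at the robot) shows the hub ball at (310,220), with the empty hook tip at (218,228), pointing to -y. The loose jar carrier's block is at (474,174), and the tin stands at (128,195). The side view agrees: loose jar block at (348,360), hub ball at (281,195).

```bash
python3 - <<'E'
from h import *
for n in('scene','side'):
    z=np.load(n+'0.npz');P=eyes.camera_params(n);p=z['p'];d=z['d'];W=pts(d,P,P['world_from_camera'])
    hsv=cv2.cvtColor(p,cv2.COLOR_RGB2HSV)
    brown=(hsv[...,0]<16)&(hsv[...,1]>90)
    m=(d>0)&(W[...,0]>.35)&(W[...,0]<.95)&(abs(W[...,1])<.5)
    mb=m&brown&(W[...,2]>.125)&(W[...,2]<.235)
    k,l,s,c=cv2.connectedComponentsWithStats(mb.astype(np.uint8))
    for i in range(1,k):
        if s[i,4]>40:
            w=W[l==i];print(n,'brown',c[i].round(),s[i,4],'mean',w.mean(0)[:3].round(3),'lo',np.percentile(w,3,axis=0)[:3].round(3),'hi',np.percentile(w,97,axis=0)[:3].round(3))
            t=w[w[:,2]>w[:,2].max()-.006]
            if len(t)>10:print('   top',t.mean(0)[:3].round(3),cv2.minAreaRect((t[:,:2]*1000).astype(np.float32)))
    # foot: z 12..20mm near stand
    mf=m&(W[...,2]>.010)&(W[...,2]<.022)&(W[...,0]>.45)&(W[...,0]<.9)&(abs(W[...,1])<.16)
    cv2.imwrite(f'pics/foot_{n}.png',np.where(mf[...,None],p,p//4)[:,:,::-1][100:420,60:560])
    # rods
    mr=m&(hsv[...,1]<70)&(W[...,2]>.16)&(W[...,2]<.2)&(W[...,0]>.5)&(abs(W[...,1])<.2)
    k,l,s,c=cv2.connectedComponentsWithStats(mr.astype(np.uint8))
    for i in range(1,k):
        if s[i,4]>30:
            w=W[l==i];print(n,'rod',c[i].round(),s[i],'lo',w.min(0)[:3].round(3),'hi',w.max(0)[:3].round(3), cv2.fitLine((w[:,:2]).astype(np.float32),cv2.DIST_HUBER,0,.01,.01).ravel())
E
```

```text
scene brown [473. 174.] 390 mean [0.398 0.31  0.155] lo [0.385 0.297 0.132] hi [0.407 0.327 0.173]
   top [0.394 0.312 0.171] ((392.3218994140625, 313.4081115722656), (24.51718521118164, 26.857507705688477), 37.55827331542969)
scene brown [305. 180.] 276 mean [ 0.458 -0.013  0.204] lo [ 0.442 -0.022  0.183] hi [ 0.463 -0.003  0.222]
   top [ 0.452 -0.014  0.22 ] ((450.8403015136719, -14.02261734008789), (13.795093536376953, 25.150638580322266), 85.38600158691406)
scene brown [129. 194.] 411 mean [ 0.393 -0.331  0.156] lo [ 0.377 -0.345  0.133] hi [ 0.399 -0.32   0.173]
   top [ 0.388 -0.332  0.172] ((386.50494384765625, -332.2145690917969), (26.289363861083984, 26.930694580078125), 78.68946075439453)
scene brown [378. 213.] 441 mean [0.573 0.092 0.206] lo [0.558 0.081 0.182] hi [0.579 0.104 0.222]
   top [0.568 0.093 0.221] ((566.0579223632812, 93.56797790527344), (23.530128479003906, 26.231761932373047), 83.17642974853516)
scene brown [309. 220.] 170 mean [ 0.566 -0.017  0.197] lo [ 0.557 -0.027  0.187] hi [ 0.571 -0.007  0.205]
   top [ 0.563 -0.017  0.203] ((562.56640625, -16.8378
[... 2144 characters left out ...]
65920639038086, 26.023847579956055), 86.59712982177734)
side brown [349. 361.] 775 mean [0.388 0.32  0.158] lo [0.374 0.305 0.132] hi [0.403 0.329 0.173]
   top [0.389 0.315 0.172] ((389.175048828125, 314.22930908203125), (23.41657066345215, 26.27320098876953), 38.06914520263672)
side rod [269. 200.] [203 158 110  70 939] lo [ 0.5   -0.167  0.16 ] hi [0.709 0.091 0.2  ] [ 0.9917909  -0.12787043  0.6136351  -0.01337332]
side rod [256. 245.] [246 239  19  15 135] lo [0.559 0.092 0.16 ] hi [0.592 0.139 0.192] [ 0.2982798  -0.9544785   0.56544167  0.12328856]
side rod [273. 243.] [266 239  15   9  50] lo [0.533 0.092 0.16 ] hi [0.556 0.099 0.173] [ 0.99914354 -0.04137914  0.54800373  0.09663778]
```

View pics/foot_side.png

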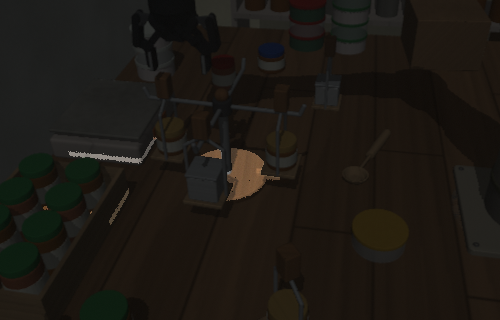

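The foot mask shows the disc at crop (235,172), with a sliver of tongue at (272,178) showing past the front carrier. I'll measure that sliver's bearing from the axis.

```bash
python3 - <<'E'
from h import *
for n in('scene','side'):
    z=np.load(n+'0.npz');P=eyes.camera_params(n);p=z['p'];d=z['d'];W=pts(d,P,P['world_from_camera'])
    r=np.hypot(W[...,0]-.5585,W[...,1]+.015);a=np.degrees(np.arctan2(W[...,1]+.015,W[...,0]-.5585))
    m=(d>0)&(W[...,2]>.010)&(W[...,2]<.022)&(r<.14)
    w=W[m&(r<.09)];print(n,'disc',w.min(0)[:3].round(3),w.max(0)[:3].round(3),np.median(w[:,2]))
    t=m&(r>.084)
    v,u=np.nonzero(t)
    for i in range(0,len(v),max(1,len(v)//40)):print((u[i],v[i]),W[v[i],u[i],:3].round(3),r[v[i],u[i]].round(3),a[v[i],u[i]].round(),p[v[i],u[i]])
cv2.imwrite('pics/crop1.png',cv2.resize(p[200:320,220:400][:,:,::-1],None,fx=4,fy=4,interpolation=cv2.INTER_CUBIC))
E
```

```text
scene disc [ 0.47  -0.096  0.01 ] [0.628 0.063 0.021] 0.01609284710689496
(np.int64(297), np.int64(257)) [ 0.44  -0.031  0.017] 0.12 -172.0 [124  99  73]
(np.int64(300), np.int64(257)) [ 0.442 -0.025  0.019] 0.117 -175.0 [113  90  64]
(np.int64(291), np.int64(258)) [ 0.441 -0.043  0.017] 0.121 -167.0 [111  88  60]
(np.int64(294), np.int64(258)) [ 0.44  -0.037  0.015] 0.121 -169.0 [116  85  55]
(np.int64(297), np.int64(258)) [ 0.439 -0.031  0.014] 0.121 -172.0 [108  80  52]
(np.int64(300), np.int64(258)) [ 0.441 -0.025  0.016] 0.117 -175.0 [105  75  52]
(np.int64(291), np.int64(259)) [ 0.443 -0.043  0.016] 0.119 -166.0 [109  79  54]
(np.int64(294), np.int64(259)) [ 0.446 -0.037  0.019] 0.114 -169.0 [112  80  52]
(np.int64(297), np.int64(259)) [ 0.442 -0.031  0.014] 0.118 -172.0 [111  82  54]
(np.int64(300), np.int64(259)) [ 0.439 -0.025  0.011] 0.12 -175.0 [106  77  53]
(np.int64(291), np.int64(260)) [ 0.446 -0.043  0.016] 0.116 -166.0 [106  77  51]
(np.int64(294), np.int64(260)) [ 0.446 -0.037  0.016] 0.115 -169.0 [115  83  55]
(np.int64(297), np.int64(260)) [ 0.451 -0.032  0.019] 0.
[... 7204 characters left out ...]
46]
(np.int64(345), np.int64(279)) [ 0.44  -0.016  0.012] 0.119 -180.0 [83 63 45]
(np.int64(346), np.int64(279)) [ 0.438 -0.013  0.014] 0.121 179.0 [82 61 45]
(np.int64(347), np.int64(279)) [ 0.436 -0.016  0.012] 0.122 -180.0 [86 67 46]
(np.int64(348), np.int64(279)) [ 0.434 -0.017  0.011] 0.124 -179.0 [88 67 47]
(np.int64(349), np.int64(279)) [ 0.432 -0.015  0.013] 0.126 -180.0 [94 75 56]
(np.int64(332), np.int64(280)) [ 0.465 -0.01   0.011] 0.094 177.0 [83 61 44]
(np.int64(340), np.int64(280)) [ 0.449 -0.012  0.011] 0.109 178.0 [85 62 43]
(np.int64(343), np.int64(280)) [ 0.444 -0.013  0.01 ] 0.115 179.0 [85 62 43]
(np.int64(346), np.int64(280)) [ 0.438 -0.013  0.012] 0.121 179.0 [85 63 46]
```

View pics/crop1.png

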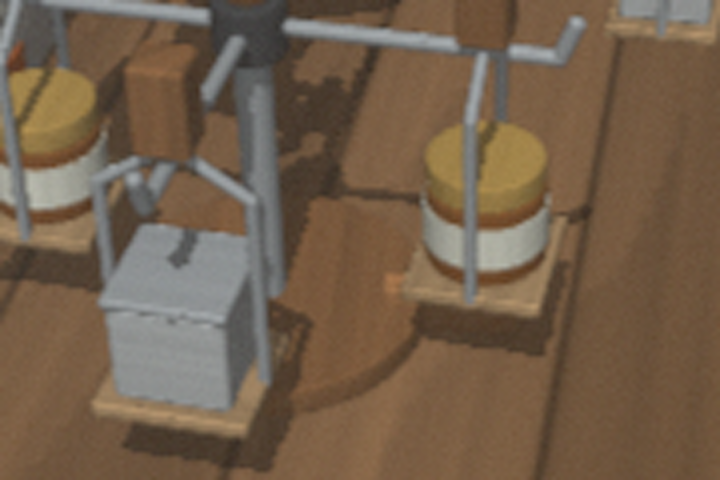

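The crop of the original side view shows the tongue edge at about (450,310), just past the front carrier. The axis is at (0.5585, -0.015) and the tongue bears about 187.5°. The empty rod bears 267°, so it needs a turn of about -79.5°, which fits the stated 40–90°. I'll straddle the rod next.

```bash
python3 -m crank '[[[5,-2.4,-4.2,0,0,0,-1],[5,-2.4,-4.2,0,0,0,-1],[5,-2.4,-4.1,0,0,0,-1],[5,0,0,0,0,0,0],[5,0,0,-4,0,0,0],[5,0,0,-4,0,0,0],[5,0,0,0,0,0,0],[0,0,0,0,0,0,0],[0,0,0,0,0,0,0],[0,0,0,0,0,0,0],[0,0,0,0,0,0,0]]]' 20; python3 - <<'E'
from h import *
o=manip.get_obs();print(o['joint_pos'],o['position'],o['ft_force'])
p,d,P=snap('scene');cv2.imwrite('pics/s1.png',p[120:360,130:450][:,:,::-1].repeat(2,0).repeat(2,1))
E
```

```text
clock: 1.48
position: [0.5538, -0.125, 0.153]
ee_rot: [0.725, 0.688, 0.001, 0.001]
ft_force: [-2.0, 1.1, 6.1]
grip_width: 0.083
grasp_force: 19.7
[ 1.39007035e-01  2.60898995e-01  2.90046236e-03  1.72036250e+00
 -8.90776635e-04  1.15783207e+00  9.01032601e-02] [ 0.55383768 -0.12497976  0.15298477] [-1.96800446  1.14122425  6.14914147]
```

View pics/s1.png

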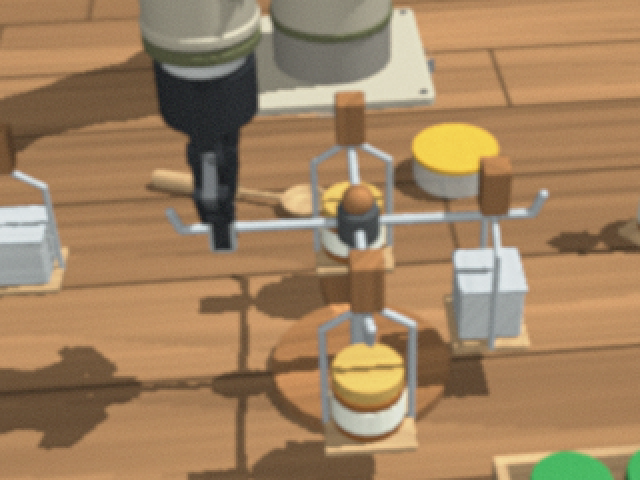

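Fingers closed on the empty rod at crop (222,238), width 7 mm. Now sweep the arc, -80° in ten steps.

```bash
python3 -m crank '[[[0,-1.53,0.17,0,0,0,-8],[0,-1.49,0.38,0,0,0,-8],[0,-1.42,0.59,0,0,0,-8],[0,-1.32,0.78,0,0,0,-8],[0,-1.2,0.95,0,0,0,-8],[0,-1.06,1.11,0,0,0,-8],[0,-0.89,1.25,0,0,0,-8],[0,-0.71,1.36,0,0,0,-8],[0,-0.51,1.45,0,0,0,-8],[0,-0.31,1.5,0,0,0,-8],[0,0,0,0,0,0,0],[0,0,0,0,0,0,0]]]' 20; python3 - <<'E'
from h import *
o=manip.get_obs();print(o['joint_pos'],o['position'],o['ft_force'])
c=o['position'];print(np.degrees(np.arctan2(c[1]+.015,c[0]-.5585)))
p,d,P=snap('scene');cv2.imwrite('pics/s2.png',p[120:360,130:450][:,:,::-1].repeat(2,0).repeat(2,1))
np.savez('s2.npz',p=p,d=d)
p,d,P=snap('side');np.savez('sd2.npz',p=p,d=d)
E
```

```text
clock: 3.02
position: [0.4485, -0.0293, 0.1529]
ee_rot: [0.998, 0.061, 0.0, -0.0]
ft_force: [-9.0, 0.5, 12.1]
grip_width: 0.086
grasp_force: 20.1
[-3.18732504e-02  1.05043983e-02 -4.56150096e-03  2.00494920e+00
 -9.18267690e-05  1.12563254e+00 -1.48472549e+00] [ 0.44851906 -0.02929788  0.15287439] [-8.99897009  0.47860045 12.09892627]
-172.59290243655104
```

View pics/s2.png

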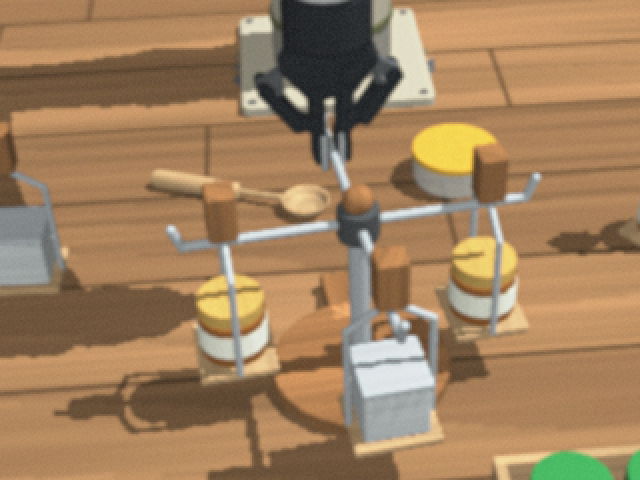

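Crop shows the hub turned, with the empty rod held at (335,150) toward the robot. Release, lift, and test the inner reach.

```bash
python3 -m crank '[[[3,0,0,0,0,0,0],[3,0,0,0,0,0,0],[3,0,0,2,0,0,0],[4,0,0,4,0,0,0],[4,-3,0,0,0,0,0],[4,-3,0,0,0,0,0],[4,-3,0,0,0,0,0],[4,0,0,0,0,0,0],[4,0,0,0,0,0,0]]]' 20; python3 - <<'E'
from h import *
o=manip.get_obs();print(o['joint_pos'],o['position'],o['ft_force'])
import sys
A=np.array([.5585,-.015])
for n in('scene','side'):
    p,d,P=snap(n);np.savez(n+'3.npz',p=p,d=d);W=pts(d,P,P['world_from_camera'])
    q=W[...,:2]-A;r=np.hypot(*q.transpose(2,0,1))
    f=(d>0)&(W[...,2]>.012)&(W[...,2]<.02)
    t=f&(r>.085)&(r<.13)&(W[...,0]<.5)
    w=W[t][:,:2].astype(np.float32)*1000
    print(n,t.sum(),cv2.minAreaRect(w),w.mean(0),np.degrees(np.arctan2(*(w.mean(0)/1000-A)[::-1]))%360)
    for a,b in((.436,.446),(.446,.456),(.456,.466),(.466,.476)):
        s=w[(w[:,0]>a*1000)&(w[:,0]<b*1000)]
        if len(s):print('  x',a+.005,'y',np.percentile(s[:,1],[2,98]))
    hsv=cv2.cvtColor(p,cv2.COLOR_RGB2HSV)
    b=(d>0)&(hsv[...,0]<16)&(hsv[...,1]>90)&(W[...,2]>.213)&(W[...,2]<.226)&(r<.16)&(r>.07)
    k,l,s,c=cv2.connectedComponentsWithStats(b.astype(np.uint8))
    for i in range(1,k):
        if s[i,4]>20:
            m=W[l==i].mean(0);print('  block',m[:3].round(4),np.degrees(np.arctan2(m[1]-A[1],m[0]-A[0]))%90)
    h=(d>0)&(abs(W[...,2]-.172)<.012)&(r>.03)&(r<.145)&(abs(np.degrees(np.arctan2(q[...,1],q[...,0]))%360-187)<12)
    if h.sum()>10:
        w=W[h];L=cv2.fitLine((w[:,:2]).astype(np.float32),cv2.DIST_HUBER,0,.01,.01).ravel();print('  emptyrod',h.sum(),w.mean(0)[:3].round(4),np.degrees(np.arctan2(L[1],L[0]))%180)
    # loose jar base corners / legs
    j=(d>0)&(np.hypot(W[...,0]-.392,W[...,1]-.315)<.06)
    e=j&(W[...,2]>.07)&(W[...,2]<.12)&(hsv[...,1]<90)
    w=W[e]
    if len(w)>5:
        L=cv2.fitLine((w[:,:2]).astype(np.float32),cv2.DIST_HUBER,0,.01,.01).ravel();print('  jar legs',e.sum(),w.min(0)[:3].round(3),w.max(0)[:3].round(3),'ang',np.degrees(np.arctan2(L[1],L[0])),L[2:])
    t=j&(W[...,2]>.165)
    print('  jar block top',W[t].mean(0)[:3].round(4))
E
```

```text
clock: 4.25
position: [0.3592, -0.0296, 0.2116]
ee_rot: [0.998, 0.061, 0.0, 0.0]
ft_force: [0.5, 0.3, -0.4]
grip_width: 0.471
grasp_force: 0.0
[-0.02452468 -0.25372367 -0.01740097  2.10960439 -0.00443721  1.28467861
 -1.48870901] [ 0.35916012 -0.02956186  0.21159447] [ 0.54808004  0.29789661 -0.42768221]
scene 179 ((455.0711669921875, -29.70075225830078), (41.43659210205078, 27.84408950805664), 3.9204585552215576) [454.16437  -31.048283] 188.74436269559394
  x 0.441 y [-44.76008438 -17.8298381 ]
  x 0.451 y [-43.58487007 -18.55914078]
  x 0.461 y [-42.29960564 -19.23736786]
  x 0.47100000000000003 y [-41.24086067 -20.14124256]
  block [0.5498 0.0924 0.2194] 4.648118100808276
  block [ 0.5768 -0.125   0.2197] 9.446069504659917
  block [ 0.6708 -0.0023  0.2195] 6.452946730064646
  emptyrod 168 [ 0.4619 -0.0293  0.1738] 7.0733557
  jar legs 145 [0.366 0.282 0.07 ] [0.417 0.342 0.12 ] ang -51.935547 [0.39267653 0.31207076]
  jar block top [0.3945 0.3109 0.1702]
side 229 ((452.8377685546875, -27.428682327270508), (43.03273391723633, 33.481327056884766), 4.379218578338623) [453.2839  -25.31056] 185.5967814890674
  x 0.441 y [-42.61018372 -13.25305653]
  x 0.451 y [-40.23795822 -11.87915234]
  x 0.461 y [-38.32534561 -10.10042282]
  x 0.47100000000000003 y [-41.64410324 -11.52380634]
  block [ 0.5687 -0.1196  0.2192] 5.548209402387485
  block [0.6636 0.0045 0.2191] 10.512611551519798
  block [0.5416 0.0979 0.2195] 8.501545149412578
  emptyrod 275 [ 0.4725 -0.0242  0.1721] 7.135873
  jar legs 239 [0.365 0.286 0.07 ] [0.413 0.344 0.12 ] ang -51.29277 [0.38744622 0.3178087 ]
  jar block top [0.3889 0.3165 0.1709]
```

The arm reaches inward to x = 0.36, which is enough. The hook sits at 7.1–7.5° against a tongue at about 7.1°, so they are aligned. The loose jar is at (0.391, 0.314) with its bail along -51.6°. Go and grasp its block.

```bash
python3 -m crank '[[[6,0,0,2,0,0,0],[6,0.5,5,0,0,0,4.5],[6,0.5,5,0,0,0,4.5],[6,0.5,5,0,0,0,4.5],[6,0.5,5,0,0,0,4.5],[6,0.5,5,0,0,0,4.5],[6,0.4,5,0,0,0,4.5],[6,0.3,4.4,0,0,0,4.4],[6,0,0,0,0,0,0],[6,0,0,0,0,0,0]]]' 30; python3 - <<'E'
from h import *
from scipy.spatial.transform import Rotation as R
o=manip.get_obs();print(o['joint_pos'],o['position'],o['ee_rot'])
p,d,P=snap('wrist');T=np.eye(4);T[:3,:3]=R.from_quat(o['ee_rot']).as_matrix();T[:3,3]=o['position']
W=pts(d,P,T@np.array(P['hand_eye']))
m=(d>0)&(W[...,2]>.162)&(W[...,2]<.18)&(np.hypot(W[...,0]-.391,W[...,1]-.314)<.03)
w=W[m];print(m.sum(),w[:,:3].mean(0) if len(w) else '', cv2.minAreaRect((w[:,:2]*1000).astype(np.float32)) if len(w) else '')
cv2.imwrite('pics/w.png',p[:,:,::-1])
E
```

```text
clock: 5.6
position: [0.391, 0.314, 0.2308]
ee_rot: [0.945, 0.328, -0.001, 0.0]
ft_force: [-0.9, -0.6, 0.0]
grip_width: 0.698
grasp_force: 0.0
[-0.37339655  0.08596723 -0.41384748  1.76167259  0.03553106  1.30252001
 -1.69682088] [0.39095265 0.31401259 0.23076824] [ 9.44521623e-01  3.28448682e-01 -5.90523506e-04  1.33284053e-04]
1624 [0.39334631 0.31560206 0.17307548] ((392.2131652832031, 314.73590087890625), (23.30310821533203, 25.933151245117188), 38.19243621826172)
```

View pics/w.png

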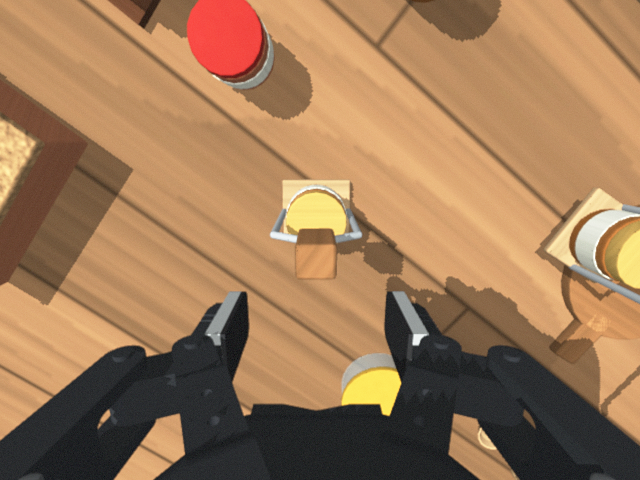

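The wrist view shows the block at (316,253), centred between the fingers with its bail (271–361 px) along the closing line. Descend and grip.

```bash
python3 -m crank '[[[6,0.1,0.1,-3.2,0,0,0],[6,0,0,-3.2,0,0,0],[6,0,0,-3.2,0,0,0],[6,0,0,0,0,0,0],[2,0,0,0,0,0,0],[1,0,0,0,0,0,0],[1,0,0,0,0,0,0],[1,0,0,0,0,0,0],[1,0,0,0,0,0,0]]]' 40
```

```text
clock: 6.78
position: [0.3926, 0.316, 0.137]
ee_rot: [0.944, 0.329, 0.001, -0.0]
ft_force: [0.2, -0.2, 8.2]
grip_width: 0.3
grasp_force: 40.7
```

```bash
python3 -m crank '[[[1,0,0,4.2,0,0,0],[1,0,0,4.1,0,0,0],[1,-0.7,-4.5,0,0,0,-4.5],[1,-0.7,-4.5,0,0,0,-4.5],[1,-0.7,-4.5,0,0,0,-4.5],[1,-0.6,-4.5,0,0,0,-4.5],[1,-0.5,-4.5,0,0,0,-4.5],[1,0,-4.5,0,0,0,-4.5],[1,0,-4.5,0,0,0,-4.4],[1,0,-4.1,0,0,0,0],[1,0,0,0,0,0,0],[1,0,0,0,0,0,0]]]' 40; python3 - <<'E'
from h import *
o=manip.get_obs();print(o['joint_pos'],o['position'],o['ee_rot'])
ims=[]
p,d,P=snap('side');cv2.imwrite('pics/s4.png',p[100:340,180:500][:,:,::-1].repeat(2,0).repeat(2,1))
W=pts(d,P,P['world_from_camera'])
m=(d>0)&(np.hypot(W[...,0]-.36,W[...,1]+.04)<.06)&(W[...,2]>.06)
hsv=cv2.cvtColor(p,cv2.COLOR_RGB2HSV)
v,u=np.nonzero(m&(W[...,2]<.14));print('carrier low z',np.percentile(W[m][:,2],[1,99]),(u.min(),u.max(),v.min(),v.max()))
e=m&(W[...,2]>.13)&(W[...,2]<.19)&(hsv[...,1]<70);w=W[e]
L=cv2.fitLine((w[:,:2]).astype(np.float32),cv2.DIST_HUBER,0,.01,.01).ravel();print('legs',len(w),np.degrees(np.arctan2(L[1],L[0]))%180,L[2:])
E
```

```text
clock: 8.28
position: [0.3595, -0.0401, 0.2185]
ee_rot: [0.998, 0.061, 0.0, -0.0]
ft_force: [-0.3, 0.2, -2.7]
grip_width: 0.297
grasp_force: 41.0
[-0.00350274 -0.2549356  -0.00996394  2.09588476 -0.00286174  1.30046643
 -1.46089907] [ 0.35953132 -0.04008051  0.21846102] [ 9.98131578e-01  6.11009852e-02  8.87857761e-05 -1.18429986e-04]
carrier low z [0.08802727 0.52341489] (np.int64(374), np.int64(410), np.int64(210), np.int64(257))
legs 201 97.27236 [ 0.3536435  -0.01815608]
```

View pics/s4.png

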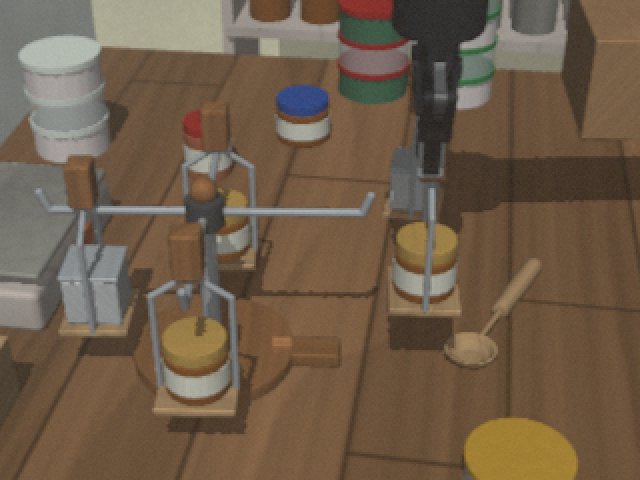

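The side crop shows the held carrier hanging level. The hook tip at (370,198) lines up with the bail window at x≈430, and the rod lies over the tongue at (320,350). Slide in and lower.

```bash
python3 -m crank '[[[1,2.2,0.27,0,0,0,0],[1,2.2,0.27,0,0,0,0],[1,2.2,0.27,0,0,0,0],[1,2.3,0.27,0,0,0,0],[1,0,0,0,0,0,0],[1,0,0,-1,0,0,0],[1,0,0,-1,0,0,0],[1,0,0,-0.6,0,0,0],[1,0,0,-0.3,0,0,0],[1,0,0,0,0,0,0],[1,0,0,0,0,0,0]]]' 40; python3 - <<'E'
from h import *
print(manip.get_obs()['ft_force'])
p,d,P=snap('side');cv2.imwrite('pics/s5.png',p[100:340,180:500][:,:,::-1].repeat(2,0).repeat(2,1))
E
```

```text
clock: 9.7
position: [0.4488, -0.0298, 0.1896]
ee_rot: [0.998, 0.061, 0.0, 0.0]
ft_force: [0.1, -0.2, -2.2]
grip_width: 0.298
grasp_force: 41.0
[ 0.09352999 -0.21316133 -2.20872061]
```

View pics/s5.png

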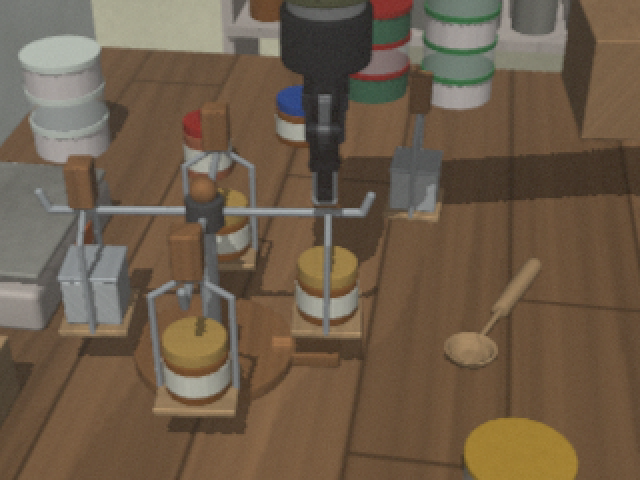

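The crop shows the hook through the window and the bail over the rod at (328,212). It isn't bearing weight yet, so lower the last few millimetres.

```bash
python3 -m crank '[[[1,0,0,-0.2,0,0,0],[1,0,0,-0.15,0,0,0],[1,0,0,0,0,0,0],[1,0,0,0,0,0,0]]]' 40
```

```text
clock: 10.25
position: [0.449, -0.0297, 0.1868]
ee_rot: [0.998, 0.061, 0.001, -0.0]
ft_force: [-3.1, 0.1, 7.1]
grip_width: 0.301
grasp_force: 42.5
```

```bash
python3 -m crank '[[[1,0,0,0.05,0,0,0],[1,0,0,0,0,0,0],[3,0,0,0,0,0,0],[3.5,0,0,0,0,0,0],[4.2,0,0,0,0,0,0],[4.8,0,0,0,0,0,0],[4.8,0,0,0,0,0,0],[4.8,0,0,1,0,0,0],[4.8,0,0,2,0,0,0],[4.8,0,0,3,0,0,0],[4.8,0,0,4,0,0,0],[4.8,-2,0,3,0,0,0],[4.8,0,0,0,0,0,0],[4.8,0,0,0,0,0,0],[4.8,0,0,0,0,0,0],[4.8,0,0,0,0,0,0],[4.8,0,0,0,0,0,0],[4.8,0,0,0,0,0,0],[4.8,0,0,0,0,0,0],[4.8,0,0,0,0,0,0]]]' 20;python3 -m crank '[[[4.8,0,0,0,0,0,0],[4.8,0,0,0,0,0,0],[4.8,0,0,0,0,0,0],[4.8,0,0,0,0,0,0],[4.8,0,0,0,0,0,0],[4.8,0,0,0,0,0,0],[4.8,0,0,0,0,0,0],[4.8,0,0,0,0,0,0],[4.8,0,0,0,0,0,0],[4.8,0,0,0,0,0,0],[4.8,0,0,0,0,0,0],[4.8,0,0,0,0,0,0],[4.8,0,0,0,0,0,0],[4.8,0,0,0,0,0,0],[4.8,0,0,0,0,0,0],[4.8,0,0,0,0,0,0]]]'; python3 - <<'E'
from h import *
A=np.array([.5585,-.015])
q,_,_=snap('side')
for n in('side','scene'):
    p,d,P=snap(n);W=pts(d,P,P['world_from_camera'])
    hsv=cv2.cvtColor(p,cv2.COLOR_RGB2HSV);r=np.hypot(W[...,0]-A[0],W[...,1]-A[1])
    b=(d>0)&(hsv[...,0]<16)&(hsv[...,1]>90)&(W[...,2]>.213)&(W[...,2]<.226)&(r<.16)&(r>.07)
    k,l,s,c=cv2.connectedComponentsWithStats(b.astype(np.uint8))
    for i in range(1,k):
        if s[i,4]>20:
            m=W[l==i].mean(0);print(n,m[:3].round(4),np.degrees(np.arctan2(m[1]-A[1],m[0]-A[0]))%360)
    if n=='side':print('moving px',(cv2.absdiff(p,q).max(2)>40).sum());a=p[100:340,180:500]
cv2.imwrite('pics/s6.png',np.hstack([a,p[120:360,130:450]])[:,:,::-1])
E
```

```text
clock: 12.75
position: [0.4286, -0.0298, 0.3164]
ee_rot: [0.998, 0.061, 0.0, 0.0]
ft_force: [-0.3, 0.0, -0.3]
grip_width: 0.567
grasp_force: 0.0
clock: 14.75
position: [0.4286, -0.0298, 0.3164]
ee_rot: [0.998, 0.061, 0.0, 0.0]
ft_force: [0.1, -0.5, 0.1]
grip_width: 0.561
grasp_force: 0.0
side [ 0.5685 -0.1194  0.2191] 275.45213876907644
side [0.6636 0.004  0.2192] 10.224761837665556
side [ 0.4441 -0.0247  0.2201] 184.83657785745064
side [0.5416 0.0982 0.2194] 98.49513365068852
moving px 0
scene [ 0.4526 -0.0319  0.22  ] 189.0694274946815
scene [0.5497 0.0923 0.2192] 94.67943908674238
scene [ 0.5766 -0.1248  0.2196] 279.35586800573225
scene [ 0.6712 -0.0022  0.2196] 6.472042555453017
```

View pics/s6.png

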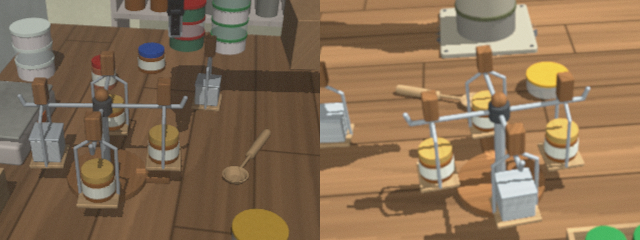

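The jar carrier hangs at side crop (164,120) over the tongue, at bearing 187° (mean of both views). It is still between frames, and the tin hasn't moved. Handing in.

```bash
python3 -c "
from workcell import job
print(job.hand_in())"
```

```text
the job is handed in; nothing more can be done
None
```

I turned the stand so its empty hook points to the front over the tongue, hung the round-jar carrier on it and let go, left the tin carrier where it was, and handed the job in at about 15 s; in the last pictures the carrier was hanging still with the robot clear of it.

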